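# Lower the scanner lid on to a mounted print

### The arm

A 6-joint arm with a two-finger parallel gripper is mounted at the origin on the work surface. World frame = base frame: x ahead of the robot, y to its left, z up, the work surface at z = 0. Lengths are in m, angles in rad, forces in N, time in s.
With the tool pointing down it reaches from about 0.35 to 0.775 m from the base axis. Payload 5.5 kg.
Tool frame: the origin (TCP) lies at the very end of the fingers, on their centre line; the grasp point (between the pads) lies 19 mm behind it (env.grip_point_offset is the distance from the TCP to the grasp point, in m); z points along the fingers, y is the line along which they close (so a half turn about z gives the same grasp; the last joint's range is limited). The gripper opens to 85 mm and grips with 20 to 120 N. Pads are 22 mm wide; open, the fingers measure 114 mm over their backs; the gripper's body (76 mm by 85 mm) begins 54 mm behind the grasp point. The pads swing forward as they close: fully open they stand 13 mm farther back than shut.
Start: joints at [-1.269, 0.313, 0.046, 1.304, 0, 1.431], TCP at [0.246, -0.52, 0.207] pointing down, gripper open.
Joint ranges: [-2.76, 2.76], [-0.86, 1.69], [-1.03, 1.26], [-2.2, 2.34], [-1.47, 1.5], [-3.14, 3.14]. Speed limits (rad/s): [2.57, 2.57, 3.14, 3.14, 3.14, 3.14].

### API

Orientations are given as a unit quaternion [w, x, y, z].
In Python, from workcell import sensors, imaging, workorder, env gives the robot as it stands.
- The arm moves only by the shell command python3 -m handwheel 'ROWS' [FORCE]. ROWS is JSON, a list of rows, each a list of 5 numbers: the shift along the tool's x, y, z in mm, then the turn about the tool's z in rad, then the opening, from 0 (shut) to 1 (fully open). A call has 1 to 8 rows; each row is the pose to reach, as a shift and turn from the pose commanded when the call began, along the tool's axes at that moment; what a row does not reach only later rows make up. A row lasts 1/10 s, in which the tool goes at most 50 mm and 8.59 degrees, less where a joint would pass 70% of its speed; a pose out of reach is approached as far as the arm can. A call with a gripper value outside its range is refused whole. The fingers move at their own pace and stop on an object; FORCE is the grip in N (left out, the last holds). Time passes only in rows, so rows that repeat a pose let the fingers close. It gives the time, the measured TCP pose, the force, the opening and the grip force at its end, in the units of the state.
- sensors.get_state(): the state, without advancing time (a new reading comes with each control period).
- imaging.read_camera(name): name is "scene" or "top"; returns a dict with "color" (384x512x3 uint8, blue, green, red), "z_map" (384x512 float32, m along the optical axis (not along the pixel's ray), 0 where there is no reading), "fx", "fy", "cx", "cy" (pixels), "k1" (the pictures are not rectified: a ray, as slopes to the right and down, at radius r is drawn at 1 + k1 r^2 times it, then the intrinsics apply), "xyz" and "rotation" of the camera in the world. Camera axes: x right, y down, z forward; pixel columns grow to the right and rows downward; lengths in m; the calibration is good to about 2 mm. A picture is of the moment at which its call begins.
- workorder.hand_in(): hands the job in; it is judged then, once.
The state is a dict: "clock": time; "joint_pos": joint angles; "qvel": joint speeds; "tau": joint torques, N m; "tcp_pos": TCP position; "orientation": TCP orientation; "wrist_force": force on the tool from outside, world axes, zero at the start; "ft_torque": the same for the moment, N m; "finger_gap": finger opening in m; "grip_force": force on a finger pad.
Only numpy, scipy, OpenCV 4.12 (cv2) and the standard library are available. Lean on these libraries where they do the work, as an engineer would, in place of code of your own. Each camera call takes 0.05 s, during which the arm holds its last target. There are 200 camera calls.

### The job

Shut the flatbed scanner over the mounted print without a bang; do not squeeze or strike the lid. With a fingertip, tip the standing lid forward from behind until it falls by itself, catch it on the back of a finger before it is down, and lower it slowly on the finger until it is fully shut. Leave the print on the glass and the things round the scanner where they are, and finish with the hand clear.

Things in the scene. Friction and masses are not known exactly. Their poses are not given: they have to be found in the camera images.
- scanner: Black flatbed scanner, fixed: base 240 mm (its x, -115 to +125) x 360 mm (its y) x 69 mm high. Origin under the base, z up. Its x points from the front to the hinge side: shut, the lid's free edge lies on the -x side, and when open the lid's back looks to +x. A strip with buttons runs along the +y end. The glass lies at z = 64 mm.
- scanner_lid (a joint): Angle of the grey lid, rad: 0 shut, 1.57 upright, stop at 1.62; starts standing at 1.44 to 1.58. A stiff hinge holds it down to about 1.27 to 1.32; pushed beyond, it falls by itself against a damper, slowly at first: some 3 to 8 s from letting go to shut, 0.5 to 0.8 rad/s by the end. Held under its free edge it weighs 2 to 4 N.
- lid_hinge (a point): Middle of the lid's hinge axis, which runs along the scanner's y: at x = 115, y = -25, z = 70 mm in the scanner's frame. The lid is a slab 255 mm from hinge to free edge, 310 mm along the hinge, 26 mm thick (2 to 28 mm above the hinge axis when shut), about 0.6 kg.
- lid_edge (a point): Middle of the lower (inner) corner of the lid's free edge, 255 mm from the hinge; moves with the lid. Shut, it stands 72 mm above the bench and 25 mm out beyond the front of the base, so a fingertip fits under this lip.
- print: Print mounted on grey board, 148 x 200 x 3 mm, lying loose on the glass under the lid; the shut lid clears it. Origin: centre of its underside.
- pen_pot: Blue pot of pens, 72 mm across, 105 mm high, pens to 170 mm; bystander. Origin: centre of its underside.
- tape_roll: Roll of masking tape lying flat, 96 mm across, 25 mm high; bystander. Origin: centre of its underside.
- ink_jar: Amber ink jar with a black cap, 56 mm across, 70 mm high; bystander. Origin: centre of its underside.

How it is judged:
On the way, in this order (a step that is already met when the one before it is completed fails the run):
1. the lid, tipped forward, falls by itself with no finger on it (value of joint scanner_lid between 0.3 and 1.32 rad and velocity of joint scanner_lid below -0.03 rad/s and contact force between the fingers and scanner below 0.05 N), for 0.15 s.
2. the falling lid is caught: it rests on a finger, part open and slowed (value of joint scanner_lid between 0.12 and 1 rad and velocity of joint scanner_lid above -0.35 rad/s and contact force between the fingers and scanner above 0.5 N), for 0.2 s.
At the end, for the whole second after the job is handed in: The lid is fully shut (within 0.015 rad, about 4 mm at its edge) and still; the print has moved less than 6 mm and the pot, tape and jar less than 15 mm (value of joint scanner_lid below 0.015 rad and velocity of joint scanner_lid between -0.02 and 0.02 rad/s and distance of print from where it was at the start of the episode below 0.006 m and distance of each of pen_pot, tape_roll, ink_jar from where it was at the start of the episode below 0.015 m); the robot touches nothing.
It fails at once if the lid comes down with a bang: nearly shut (its edge between 6 and 40 mm up) it moves faster than 0.35 rad/s (90 mm/s at the edge) (value of joint scanner_lid between 0.025 and 0.16 rad and velocity of joint scanner_lid below -0.35 rad/s).
It fails at once if the scanner or its lid is gripped, struck or pressed with more than 30 N (contact force between any of the arm, the fingers and scanner above 30 N).
It fails at once if the print is lifted or shifted by 6 mm (distance of print from where it was at the start of the episode above 0.006 m).
It fails at once if the pen pot, the tape or the jar is moved or lifted by 15 mm (distance of any of pen_pot, tape_roll, ink_jar from where it was at the start of the episode above 0.015 m).
It also fails if it takes over 64 s, if anything falls off the work surface, if the arm or the gripper's body presses on something with over 40 N, if the wrist force passes 120 N, or if a joint passes its speed limit or range.

## Working session

There is one attempt and no reset: what is moved stays moved. The work goes in short steps, Python scripts to look and compute and a shell command to move; the robot and the scene stay as the last step left them, time stands still between calls to the robot, and variables do not carry over. Pictures are saved under pics/ and viewed, at most 10 in all, crops included, and the job is handed in when it is done.

```bash
mkdir -p pics; cat > h.py <<'E'
import numpy as np, cv2
from workcell import sensors, imaging, workorder, env
def cloud(c):
    """world point for every pixel from depth"""
    h,w=c["z_map"].shape
    u,v=np.meshgrid(np.arange(w),np.arange(h))
    K=np.array([[c["fx"],0,c["cx"]],[0,c["fy"],c["cy"]],[0,0,1.]])
    p=cv2.undistortPoints(np.stack([u,v],-1).reshape(-1,1,2).astype(float),K,np.array([c["k1"],0,0,0,0.])).reshape(h,w,2)
    z=c["z_map"][...,None]
    P=np.concatenate([p*z,z],-1)
    return P@np.array(R(c)).T+np.array(c["xyz"])
def R(c):
    r=np.array(c["rotation"],float)
    if r.size==9: return r.reshape(3,3)
    from scipy.spatial.transform import Rotation as Q
    return Q.from_quat(r[[1,2,3,0]]).as_matrix()
E
python3 - <<'E'
from h import *
for n in("scene","top"):
    c=imaging.read_camera(n); cv2.imwrite(f"pics/{n}0.png",c["color"]); np.savez(f"{n}0.npz",P=cloud(c),z=c["z_map"],c=c["color"])
    print(n,c["xyz"],c["rotation"],c["fx"],c["cx"],c["k1"])
s=sensors.get_state(); print(s)
E
```

```text
scene [1.33590167 0.60373136 0.84456681] [-0.19537401  0.39485864  0.80093864 -0.40547866] 389.5166154600829 257.984415472107 -0.013197800943543721
top [ 0.33836752 -0.00779837  1.78323415] [-0.04018788  0.71064086 -0.70149168  0.03583189] 498.2506126750663 263.2101910367212 -0.2087344807736059
{'clock': 0.1, 'joint_pos': array([-1.26859412e+00,  3.13916574e-01,  4.50736536e-02,  1.30361607e+00,
        2.72280003e-05,  1.43121875e+00]), 'qvel': array([ 0.00023001, -0.00266366,  0.00365839,  0.00052097,  0.0021085 ,
        0.00098422]), 'tau': array([ 3.39173952e-03, -4.81725526e+01,  2.99243635e+01,  1.27434562e-02,
       -8.22960124e-05,  1.89865595e-06]), 'tcp_pos': array([ 0.24569817, -0.51929769,  0.20569531]), 'orientation': array([-8.29691231e-04,  9.75702528e-01,  2.19097891e-01, -5.39540656e-05]), 'wrist_force': array([0.27131924, 1.16257318, 0.8964387 ]), 'ft_torque': array([-0.00207   , -0.05060999,  0.0024647 ]), 'grip_force': 0.0, 'finger_gap': 0.08530468929909991}
```

View pics/scene0.png

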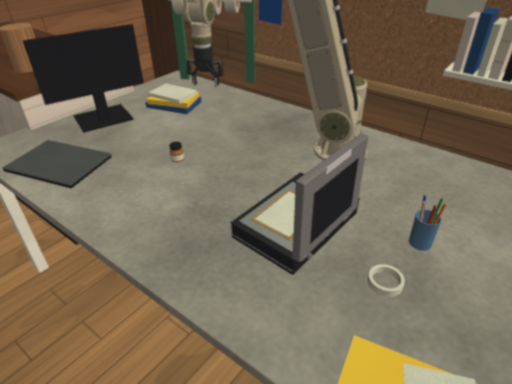

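View pics/top0.png

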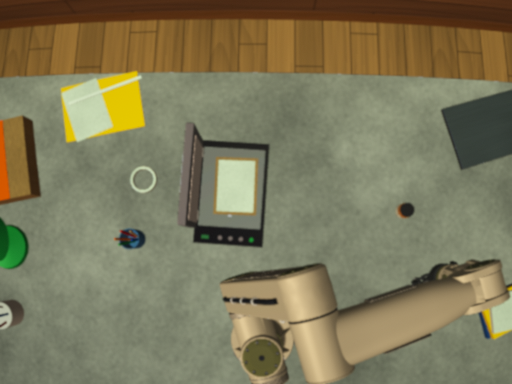

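The scanner's hinge is on the image-left side (world +y), the lid stands near columns 180–200 of the top view, and the button strip (row 235) faces the robot. The pot is at (131,238), the tape at (143,180) and the jar at (406,210). Next I'll get these in metres.

```bash
python3 - <<'E'
from h import *
d=np.load("top0.npz"); P=d["P"]; 
def at(u,v,r=2): 
    q=P[v-r:v+r+1,u-r:u+r+1].reshape(-1,3); return np.round(np.median(q,0),3)
for n,u,v in [("table",300,120),("jar",406,210),("pot",136,238),("tapeL",131,180),("tapeR",155,180),("glass",207,170),("print",235,190),("strip",228,238),("lidtop",189,130),("lidtop2",183,215)]: print(n,at(u,v))
hsv=cv2.cvtColor(d["c"],cv2.COLOR_BGR2HSV)
# base: black & height .05-.08
m=((P[...,2]>.045)&(P[...,2]<.085)&(P[...,0]>.05)&(P[...,1]>-.1)&(P[...,1]<.35)&(P[...,0]<.65)).astype(np.uint8)
n,l,st,_=cv2.connectedComponentsWithStats(m); i=1+np.argmax(st[1:,4]); q=P[l==i]
r=cv2.minAreaRect(q[:,:2].astype(np.float32)); print(r,cv2.boxPoints(r),len(q))
m=(P[...,2]>.15)&(P[...,1]>.1)&(P[...,1]<.35)&(P[...,0]>.1)&(P[...,0]<.65)
q=P[m]; print(len(q),q.min(0),q.max(0))
t=q[q[:,2]>q[:,2].max()-.03]; r=cv2.minAreaRect(t[:,:2].astype(np.float32)); print("toplid",r,cv2.boxPoints(r))
s=np.load("scene0.npz"); S=s["P"]
m=(S[...,2]>.1)&(S[...,1]>.1)&(S[...,1]<.32)&(S[...,0]>.2)&(S[...,0]<.65); q=S[m]
print("scene lid",len(q),q.min(0),q.max(0))
t=q[(q[:,2]<.3)&(q[:,2]>.12)]; c=t.mean(0); w=np.linalg.svd(t-c,full_matrices=False)[2][2]; print("back plane",c,w)
for a in np.arange(.1,.36,.04):
    k=q[(q[:,2]>a)&(q[:,2]<a+.04)]; print(round(a,2),k.min(0).round(3),k.max(0).round(3))
for n,u,v in [("pot",426,215),("tape",371,272),("jar",177,145)]: print(n,np.round(S[v,u],3))
m=(S[...,2]>.02)&(S[...,1]>.32)&(S[...,1]<.6)&(S[...,0]>.1)&(S[...,0]<.65); print("pot ext",S[m].min(0),S[m].max(0))
E
```

```text
table [ 0.79  -0.127 -0.002]
jar [ 0.457 -0.497  0.07 ]
pot [0.347 0.443 0.062]
tapeL [0.556 0.483 0.02 ]
tapeR [0.557 0.394 0.021]
glass [0.589 0.202 0.065]
print [0.52  0.102 0.067]
strip [0.354 0.123 0.07 ]
lidtop [0.673 0.228 0.324]
lidtop2 [0.416 0.238 0.326]
((0.4927007555961609, 0.1166149228811264), (0.24168333411216736, 0.32656756043434143), 86.93850708007812) [[ 0.32319614  0.00466633]
 [ 0.6492976  -0.01277489]
 [ 0.66220534  0.22856352]
 [ 0.33610392  0.24600473]] 6186
1680 [0.1124735  0.10000376 0.15018392] [0.64920584 0.25583513 0.36731285]
toplid ((0.1940351277589798, 0.10205943137407303), (0.010544137097895145, 0.04793689027428627), 79.78141784667969) [[0.16951159 0.10112309]
 [0.2166881  0.09261889]
 [0.21855867 0.10299578]
 [0.17138216 0.11149997]]
scene lid 3847 [0.20051129 0.10001033 0.10005843] [0.64981825 0.25804733 0.34272689]
back plane [0.49563588 0.23335002 0.21852318] [ 0.26870284 -0.95859381 -0.09432226]
0.1 [0.394 0.244 0.1  ] [0.649 0.258 0.14 ]
0.14 [0.389 0.242 0.14 ] [0.65  0.258 0.18 ]
0.18 [0.209 0.1   0.18 ] [0.65  0.258 0.22 ]
0.22 [0.202 0.1   0.22 ] [0.649 0.257 0.26 ]
0.26 [0.201 0.1   0.26 ] [0.65  0.255 0.3  ]
0.3 [0.201 0.1   0.3  ] [0.65  0.255 0.338]
0.34 [0.215 0.1   0.342] [0.22  0.103 0.343]
pot [0.312 0.449 0.083]
tape [0.572 0.399 0.026]
jar [ 0.46  -0.491  0.07 ]
pot ext [0.3086241  0.39121272 0.02011565] [0.61142861 0.49647011 0.17176151]
```

```bash
python3 -m handwheel '[[0,0,-50,0,0],[0,0,-100,0,0],[0,0,-150,0,0],[0,0,-200,0,0],[0,0,-250,0,0]]'
```

```text
clock: 0.6
tcp_pos: [0.2458, -0.5196, 0.4548]
orientation: [0.001, 0.976, 0.219, 0.0]
wrist_force: [0.6, -1.9, 1.4]
finger_gap: 0.0125
grip_force: 0.0
```

```bash
python3 -m handwheel '[[0,0,-50,0,0],[0,0,-100,0,0],[0,0,-150,0,0],[0,0,-200,0,0],[0,0,-250,0,0],[0,0,-300,0,0],[0,0,-350,0,0],[0,0,-400,0,0]]'; python3 -c "
from h import *
print(sensors.get_state()['joint_pos'])"
```

```text
clock: 1.4
tcp_pos: [0.2117, -0.4484, 0.5699]
orientation: [0.023, 0.975, 0.219, 0.002]
wrist_force: [0.3, 0.3, 0.5]
finger_gap: 0.0
grip_force: 0.0
[-1.29326270e+00  4.52195612e-01  1.26369598e+00  2.33694847e+00
  2.17027068e-03  1.40644638e+00]
```

```bash
cat >> h.py <<'E'
from scipy.spatial.transform import Rotation as Q
SX=np.array([.0535,.9986,0]); HINGE=np.array([.5067,.2261,.07])
def todo(target,yaw=3.088):
    s=sensors.get_state(); q=s["orientation"]; r=Q.from_quat(q[[1,2,3,0]]).as_matrix()
    y=np.arctan2(r[1,0],r[0,0])
    print("shift mm",np.round(r.T@(np.array(target)-s["tcp_pos"])*1000,1),"turn",round(-(yaw-y),3),"j",s["joint_pos"].round(2),"tilt",np.round(r[:,2],3))
E
python3 -m handwheel '[[38,-22,20,-0.14,0],[77,-45,40,-0.28,0],[117,-68,60,-0.42,0],[157,-91,80,-0.56,0],[197,-114,100,-0.70,0],[237,-137,120,-0.84,0],[277,-159,120,-0.98,0],[318,-182,120,-1.12,0]]'; python3 -c "
from h import *
todo([.45,.05,.42]); todo([.5,.34,.42])"
```

```text
clock: 2.2
tcp_pos: [0.4124, -0.1666, 0.4398]
orientation: [0.019, 0.709, 0.705, -0.01]
wrist_force: [0.9, -1.0, 0.1]
finger_gap: -0.0
grip_force: 0.0
shift mm [217.4  36.2  11.2] turn -1.523 j [-0.54  0.08  0.33  1.79 -0.03  1.03] tilt [ 0.012 -0.042 -0.999]
shift mm [ 5.074e+02  8.480e+01 -3.000e-01] turn -1.523 j [-0.54  0.08  0.33  1.79 -0.03  1.03] tilt [ 0.012 -0.042 -0.999]
```

```bash

python3 -m handwheel '[[48,10,-2,-0.14,0],[97,20,-4,-0.28,0],[145,25,-6,-0.42,0],[194,25,-8,-0.56,0],[242,20,-10,-0.70,0],[290,12,-12,-0.84,0],[338,0,-14,-0.98,0],[387,-12,-16,-1.12,0]]'; python3 -c "
from h import *
todo([.2,.55,.46]); todo([0,.7,.46]);todo([.5,.34,.42])"
```

```text
clock: 3.0
tcp_pos: [0.4037, 0.2203, 0.44]
orientation: [0.011, 0.226, 0.974, -0.02]
wrist_force: [1.2, 0.3, -0.3]
finger_gap: -0.0
grip_force: 0.0
shift mm [327.2 205.3 -37. ] turn -0.402 j [ 0.36  0.15  0.41  1.83 -0.05  0.81] tilt [ 0.013 -0.044 -0.999]
shift mm [572.7 251.7 -46.2] turn -0.402 j [ 0.36  0.15  0.41  1.83 -0.05  0.81] tilt [ 0.013 -0.044 -0.999]
shift mm [-33.1 150.4  16.1] turn -0.402 j [ 0.36  0.15  0.41  1.83 -0.05  0.81] tilt [ 0.013 -0.044 -0.999]
```

```bash

python3 -m handwheel '[[42,26,-5,-0.06,0],[84,52,-10,-0.12,0],[126,78,-15,-0.18,0],[168,104,-20,-0.24,0],[210,130,-25,-0.30,0],[252,157,-29,-0.36,0],[293,183,-33,-0.40,0],[327,205,-37,-0.40,0]]'; 
python3 -c "
from h import *
todo([0,1.1,.46])"
```

```text
clock: 3.8
tcp_pos: [0.2007, 0.5508, 0.4597]
orientation: [0.008, 0.03, 0.999, -0.022]
wrist_force: [1.3, 0.9, 0.8]
finger_gap: -0.0002
grip_force: 0.0
shift mm [232.9 535.7 -27.1] turn -0.006 j [ 1.1   0.54  1.04  2.11 -0.03  1.16] tilt [ 0.014 -0.044 -0.999]
```

```bash

python3 -m handwheel '[[20,45,-2,0,0],[40,90,-4,0,0],[60,135,-6,0,0],[80,180,-8,0,0],[100,230,-10,0,0],[120,280,-13,0,0],[140,330,-16,0,0],[160,380,-19,0,0]]'; 
python3 -c "
from h import *
todo([.45,.36,.42])"
```

```text
clock: 4.6
tcp_pos: [0.0935, 0.6997, 0.3742]
orientation: [0.01, 0.031, 0.999, -0.003]
wrist_force: [0.6, -0.1, 0.0]
finger_gap: 0.0001
grip_force: 0.0
shift mm [-377.5 -317.4  -36.2] turn -0.008 j [ 1.33  0.78  1.26  2.05 -0.02  1.4 ] tilt [ 0.021 -0.007 -1.   ]
```

```bash

python3 -m handwheel '[[0,20,-45,0,0],[0,40,-90,0,0],[0,60,-135,0,0],[0,80,-180,0,0],[0,100,-225,0,0],[0,120,-270,0,0],[0,140,-315,0,0],[0,160,-360,0,0]]'; 
python3 -c "
from h import *
todo([.45,.36,.42])"
```

```text
clock: 5.4
tcp_pos: [0.0808, 0.6563, 0.4432]
orientation: [0.013, 0.031, 0.999, 0.019]
wrist_force: [0.4, -0.1, -0.5]
finger_gap: 0.0003
grip_force: 0.0
shift mm [-386.1 -274.    22.6] turn -0.008 j [ 1.34  0.68  1.26  2.11 -0.02  1.4 ] tilt [ 0.028  0.037 -0.999]
```

```bash

python3 -m handwheel '[[0,45,0,0,0],[0,90,0,0,0],[0,135,0,0,0],[0,180,0,0,0],[0,225,0,0,0],[0,270,0,0,0],[0,315,0,0,0],[0,360,0,0,0]]' | head -3; 
python3 -m handwheel '[[0,0,-50,0,0],[0,0,-100,0,0],[0,0,-150,0,0],[0,0,-200,0,0],[0,0,-250,0,0],[0,0,-300,0,0],[0,0,-350,0,0],[0,0,-400,0,0]]' | head -3; 
python3 -c "
from h import *
todo([.45,.36,.42])"
```

```text
clock: 6.2
tcp_pos: [0.0837, 0.7731, 0.3406]
orientation: [0.016, 0.03, 0.998, 0.043]
clock: 7.0
tcp_pos: [0.0658, 0.6468, 0.4924]
orientation: [0.019, 0.03, 0.997, 0.063]
shift mm [-398.7 -271.2   51.8] turn -0.008 j [ 1.35  0.61  1.26  2.1  -0.01  1.41] tilt [ 0.041  0.124 -0.991]
```

```bash

U='x'; for i in 1; do :; done
python3 -m handwheel '[[0,45,-20,0,0],[0,90,-40,0,0],[0,135,-60,0,0],[0,180,-80,0,0],[0,225,-100,0,0],[0,270,-120,0,0],[0,315,-140,0,0],[0,360,-160,0,0]]' | head -3; 
python3 -m handwheel '[[0,0,-50,0,0],[0,0,-100,0,0],[0,0,-150,0,0],[0,0,-200,0,0],[0,0,-250,0,0],[0,0,-300,0,0],[0,0,-350,0,0],[0,0,-400,0,0]]' | head -3; 
python3 -m handwheel '[[0,45,-20,0,0],[0,90,-40,0,0],[0,135,-60,0,0],[0,180,-80,0,0],[0,225,-100,0,0],[0,270,-120,0,0],[0,315,-140,0,0],[0,360,-160,0,0]]' | head -3; 
python3 -m handwheel '[[0,0,-50,0,0],[0,0,-100,0,0],[0,0,-150,0,0],[0,0,-200,0,0],[0,0,-250,0,0],[0,0,-300,0,0],[0,0,-350,0,0],[0,0,-400,0,0]]' | head -3; 
python3 -c "
from h import *
todo([.45,.36,.42])"
```

```text
clock: 7.8
tcp_pos: [0.0649, 0.7148, 0.4555]
orientation: [0.021, 0.03, 0.996, 0.086]
clock: 8.6
tcp_pos: [0.0475, 0.5798, 0.5752]
orientation: [0.023, 0.029, 0.994, 0.105]
clock: 9.4
tcp_pos: [0.049, 0.6602, 0.5408]
orientation: [0.025, 0.029, 0.991, 0.128]
clock: 10.2
tcp_pos: [0.032, 0.5197, 0.6365]
orientation: [0.027, 0.029, 0.988, 0.146]
shift mm [-417.1 -195.2  187. ] turn -0.011 j [1.35 0.34 1.26 2.19 0.   1.41] tilt [ 0.062  0.288 -0.956]
```

```bash

python3 -m handwheel '[[0,45,0,0,0],[0,90,0,0,0],[0,135,0,0,0],[0,180,0,0,0],[0,225,0,0,0],[0,270,0,0,0],[0,315,0,0,0],[0,360,0,0,0]]' | head -3; 
python3 -m handwheel '[[0,45,-20,0,0],[0,90,-40,0,0],[0,135,-60,0,0],[0,180,-80,0,0],[0,225,-100,0,0],[0,270,-120,0,0],[0,315,-140,0,0],[0,360,-160,0,0]]' | head -3; 
python3 -m handwheel '[[0,45,-20,0,0],[0,90,-40,0,0],[0,135,-60,0,0],[0,180,-80,0,0],[0,225,-100,0,0],[0,270,-120,0,0],[0,315,-140,0,0],[0,360,-160,0,0]]' | head -3; 
python3 -m handwheel '[[0,45,-20,0,0],[0,90,-40,0,0],[0,135,-60,0,0],[0,180,-80,0,0],[0,225,-100,0,0],[0,270,-120,0,0],[0,315,-140,0,0],[0,360,-160,0,0]]' | head -3; 
python3 -c "
from h import *
todo([.45,.36,.42])"
```

```text
clock: 11.0
tcp_pos: [0.0421, 0.6754, 0.5675]
orientation: [0.029, 0.028, 0.985, 0.169]
clock: 11.8
tcp_pos: [0.0426, 0.7269, 0.5557]
orientation: [0.031, 0.028, 0.98, 0.194]
clock: 12.6
tcp_pos: [0.0423, 0.7655, 0.5542]
orientation: [0.033, 0.027, 0.974, 0.221]
clock: 13.4
tcp_pos: [0.0411, 0.7929, 0.5628]
orientation: [0.035, 0.026, 0.968, 0.248]
shift mm [-429.1 -434.2  -48.7] turn -0.015 j [ 1.42  0.58  1.26  1.75 -0.01  1.47] tilt [ 0.081  0.478 -0.875]
```

```bash

python3 -m handwheel '[[-33,-33,-4,0,0],[-66,-66,-8,0,0],[-99,-99,-12,0,0],[-132,-132,-16,0,0],[-165,-165,-19,0,0],[-198,-198,-22,0,0],[-231,-231,-26,0,0],[-264,-264,-30,0,0]]' | head -3; 
python3 -c "
from h import *
todo([.5,.35,.35])"
```

```text
clock: 14.2
tcp_pos: [0.2909, 0.5301, 0.4773]
orientation: [0.036, 0.026, 0.968, 0.248]
shift mm [-213.4 -212.2   42.2] turn -0.015 j [0.78 0.01 0.21 1.35 0.29 0.9 ] tilt [ 0.082  0.479 -0.874]
```

```bash

python3 -m handwheel '[[-33,-33,7,0,0],[-66,-66,14,0,0],[-99,-99,21,0,0],[-132,-132,28,0,0],[-165,-165,35,0,0],[-198,-198,40,0,0],[-213,-212,42,0,0],[-213,-212,42,0,0]]' | head -3; 
python3 - <<'E'
from h import *
todo([.5,.29,.307])
for n in ("scene","top"):
    c=imaging.read_camera(n); S=cloud(c)
    if n=="scene": cv2.imwrite("pics/s1.png",c["color"])
    for x0 in (.38,.62):
        for a in np.arange(.12,.34,.04):
            k=S[(abs(S[...,0]-x0)<.02)&(S[...,2]>a)&(S[...,2]<a+.04)&(S[...,1]>.1)&(S[...,1]<.275)]
            if len(k): print(n,x0,round(a,2),len(k),k.min(0).round(3),k.max(0).round(3))
E
```

```text
clock: 15.0
tcp_pos: [0.5005, 0.3493, 0.3476]
orientation: [0.034, 0.029, 0.968, 0.247]
shift mm [ -1.7 -71.5   7.3] turn -0.019 j [0.23 0.12 0.04 1.28 0.46 0.34] tilt [ 0.08   0.476 -0.876]
scene 0.38 0.12 14 [0.393 0.255 0.12 ] [0.4   0.258 0.155]
scene 0.38 0.16 13 [0.393 0.255 0.161] [0.4   0.257 0.199]
scene 0.38 0.2 14 [0.392 0.254 0.204] [0.4   0.256 0.239]
scene 0.38 0.24 14 [0.392 0.254 0.24 ] [0.399 0.256 0.276]
scene 0.38 0.28 17 [0.389 0.252 0.281] [0.4   0.256 0.319]
scene 0.38 0.32 16 [0.389 0.231 0.322] [0.399 0.254 0.327]
scene 0.62 0.12 87 [0.6   0.243 0.12 ] [0.64  0.247 0.16 ]
scene 0.62 0.16 88 [0.602 0.242 0.16 ] [0.639 0.248 0.199]
scene 0.62 0.2 98 [0.6   0.242 0.201] [0.64  0.246 0.239]
scene 0.62 0.24 112 [0.601 0.24  0.24 ] [0.639 0.246 0.28 ]
scene 0.62 0.28 111 [0.6  0.24 0.28] [0.64  0.245 0.319]
scene 0.62 0.32 107 [0.6   0.216 0.32 ] [0.64  0.245 0.328]
top 0.62 0.12 18 [0.602 0.218 0.124] [0.639 0.221 0.158]
top 0.62 0.16 18 [0.601 0.217 0.161] [0.638 0.22  0.197]
top 0.62 0.2 22 [0.601 0.217 0.2  ] [0.638 0.219 0.239]
top 0.62 0.24 25 [0.601 0.215 0.241] [0.639 0.22  0.28 ]
top 0.62 0.28 39 [0.6   0.217 0.28 ] [0.64  0.245 0.32 ]
top 0.62 0.32 104 [0.601 0.217 0.321] [0.639 0.244 0.332]
```

View pics/s1.png

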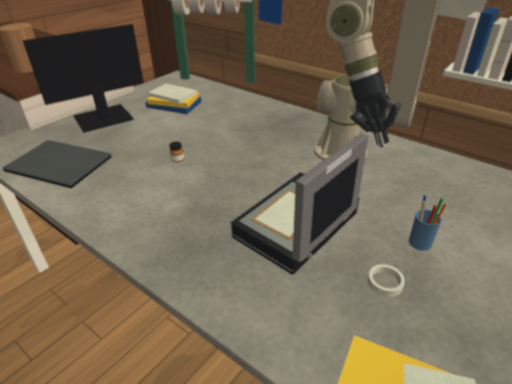

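```bash

python3 -m handwheel '[[-1,-20,2,0,0],[-1,-40,4,0,0],[-2,-60,6,0,0],[-2,-71,7,0,0],[-2,-76,4,0,0],[-2,-80,2,0,0],[-2,-84,0,0,0],[-2,-88,-2,0,0]]'
python3 -m handwheel '[[0,-4,-2,0,0],[0,-8,-4,0,0],[0,-12,-6,0,0],[0,-16,-8,0,0]]'
```

```text
clock: 15.9
tcp_pos: [0.4978, 0.2736, 0.3105]
orientation: [0.036, 0.026, 0.968, 0.248]
wrist_force: [-0.2, -0.2, 0.5]
finger_gap: -0.0001
grip_force: 0.0
clock: 16.3
tcp_pos: [0.4965, 0.2553, 0.309]
orientation: [0.035, 0.026, 0.968, 0.248]
wrist_force: [-0.4, 0.1, -0.3]
finger_gap: -0.0002
grip_force: 0.0
```

```bash

python3 -m handwheel '[[0,-4,-2,0,0],[0,-8,-4,0,0],[0,-12,-6,0,0],[0,-16,-8,0,0],[0,-20,-10,0,0]]'
python3 - <<'E'
from h import *
c=imaging.read_camera("scene"); S=cloud(c); cv2.imwrite("pics/s2.png",cv2.resize(c["color"][80:280,200:450],None,fx=3,fy=3))
for x0 in (.62,):
    for a in np.arange(.12,.34,.06):
        k=S[(abs(S[...,0]-x0)<.02)&(S[...,2]>a)&(S[...,2]<a+.06)&(S[...,1]>.1)&(S[...,1]<.275)]
        if len(k): print(x0,round(a,2),len(k),k.min(0).round(3),k.max(0).round(3))
E
```

```text
clock: 16.8
tcp_pos: [0.495, 0.233, 0.3082]
orientation: [0.035, 0.026, 0.968, 0.248]
wrist_force: [0.7, -0.7, 0.1]
finger_gap: 0.0002
grip_force: 0.0
0.62 0.12 131 [0.601 0.243 0.12 ] [0.64  0.248 0.179]
0.62 0.18 145 [0.6   0.242 0.18 ] [0.64  0.248 0.24 ]
0.62 0.24 165 [0.6  0.24 0.24] [0.64  0.246 0.3  ]
0.62 0.3 164 [0.6   0.216 0.301] [0.64  0.244 0.33 ]
```

View pics/s2.png

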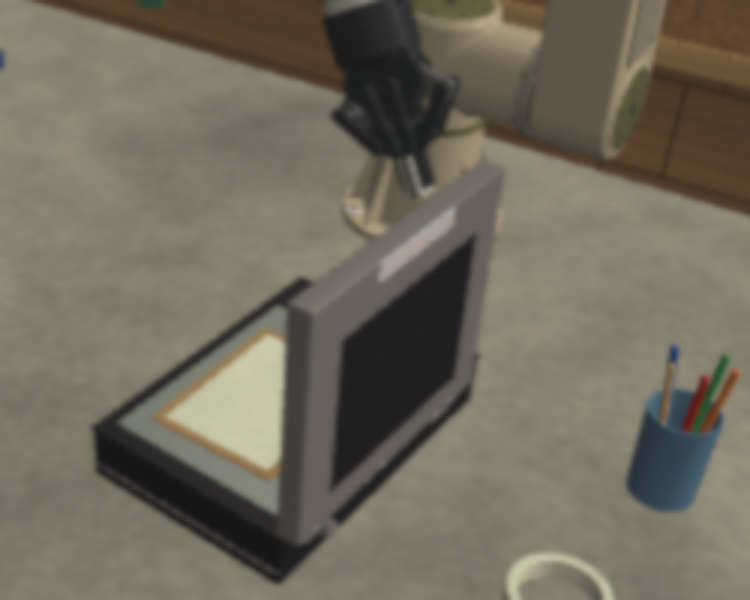

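The crop shows the fingertip at about (425,188), which looks past the lid's top edge rather than touching it. I'll check this by projecting the TCP into the picture.

```bash
cat >> h.py <<'E'
def proj(c,p):
    q=R(c).T@(np.array(p)-np.array(c["xyz"])); a=q[:2]/q[2]; a=a*(1+c["k1"]*(a@a)); return np.round([a[0]*c["fx"]+c["cx"],a[1]*c["fy"]+c["cy"],q[2]],2)
E
python3 - <<'E'
from h import *
s=sensors.get_state()
for n in("scene","top"):
    c=imaging.read_camera(n); S=cloud(c)
    print(n,"tcp",proj(c,s["tcp_pos"]),"lid top mid",proj(c,[.5,.236,.327]))
    if n=="scene":
        for u,v in [(342,142),(340,138),(338,130),(334,120),(342,146),(333,160)]: print(u,v,S[v,u].round(3))
        m=(S[...,2]>.33)&(S[...,0]>.3); q=S[m]; print(len(q),q[q[:,2].argmin()])
    else:
        cv2.imwrite("pics/t2.png",cv2.resize(c["color"][100:280,140:340],None,fx=3,fy=3))
E
```

```text
scene tcp [342.48 153.65   1.04] lid top mid [343.64 148.63   1.02]
342 142 [0.487 0.223 0.336]
340 138 [0.498 0.221 0.353]
338 130 [0.497 0.212 0.373]
334 120 [0.502 0.2   0.399]
342 146 [0.486 0.224 0.325]
333 160 [0.563 0.239 0.324]
8253 [ 0.46928638 -1.08637091  0.33001285]
top tcp [186.37 189.19   1.49] lid top mid [184.25 186.81   1.47]
```

View pics/t2.png

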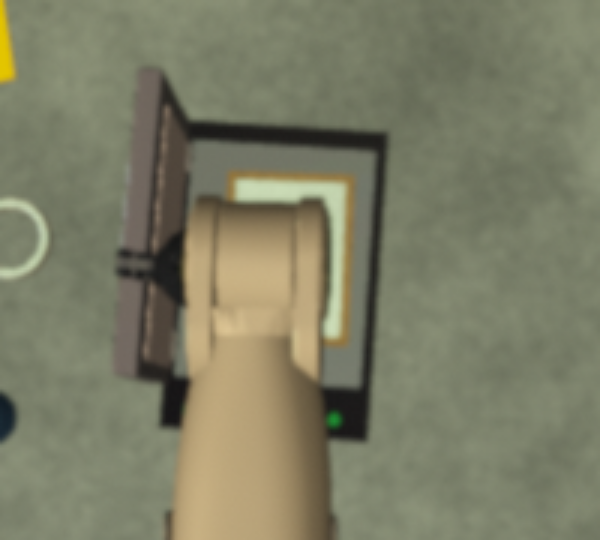

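```bash

python3 - <<'E'
from h import *
c=imaging.read_camera("top"); S=cloud(c)
for v in (175,184,187,190,193,205):
    print(v,[(u,)+tuple(S[v,u].round(3)) for u in range(176,202,3)])
c=imaging.read_camera("scene"); S=cloud(c)
for v in range(134,160,3):
    print(v,[tuple(S[v,u].round(3)) for u in range(334,352,3)])
E
```

```text
175 [(176, np.float64(0.579), np.float64(0.322), np.float64(0.002)), (179, np.float64(0.58), np.float64(0.312), np.float64(-0.002)), (182, np.float64(0.535), np.float64(0.244), np.float64(0.325)), (185, np.float64(0.536), np.float64(0.235), np.float64(0.325)), (188, np.float64(0.536), np.float64(0.227), np.float64(0.32)), (191, np.float64(0.541), np.float64(0.223), np.float64(0.288)), (194, np.float64(0.547), np.float64(0.22), np.float64(0.243)), (197, np.float64(0.558), np.float64(0.222), np.float64(0.166)), (200, np.float64(0.568), np.float64(0.223), np.float64(0.087))]
184 [(176, np.float64(0.546), np.float64(0.321), np.float64(-0.0)), (179, np.float64(0.495), np.float64(0.232), np.float64(0.441)), (182, np.float64(0.496), np.float64(0.224), np.float64(0.435)), (185, np.float64(0.496), np.float64(0.217), np.float64(0.43)), (188, np.float64(0.509), np.float64(0.225), np.float64(0.325)), (191, np.float64(0.494), np.float64(0.198), np.float64(0.448)), (194, np.float64(0.492), np.float64(0.186), np.float64(0.469)), (197, np.float64(0.49), np.float64(0.175), np.float64(0.489)), (200, n
[... 4875 characters left out ...]
64(0.541), np.float64(0.23), np.float64(0.325)), (np.float64(0.537), np.float64(0.237), np.float64(0.326)), (np.float64(0.533), np.float64(0.243), np.float64(0.326)), (np.float64(0.524), np.float64(0.247), np.float64(0.323)), (np.float64(0.51), np.float64(0.249), np.float64(0.317)), (np.float64(0.494), np.float64(0.251), np.float64(0.31))]
158 [(np.float64(0.555), np.float64(0.238), np.float64(0.326)), (np.float64(0.548), np.float64(0.243), np.float64(0.325)), (np.float64(0.539), np.float64(0.247), np.float64(0.322)), (np.float64(0.524), np.float64(0.249), np.float64(0.315)), (np.float64(0.504), np.float64(0.248), np.float64(0.305)), (np.float64(0.486), np.float64(0.249), np.float64(0.296))]
```

```bash

python3 -m handwheel '[[0,10,-17,0,0],[0,32,-5,0,0],[0,54,7,0,0],[0,80,21,0,0],[0,70,38,0,0],[0,59,58,0,0],[0,59,58,0,0],[0,59,58,0,0]]'
python3 - <<'E'
from h import *
todo([.5,.287,.285])
c=imaging.read_camera("scene"); S=cloud(c); cv2.imwrite("pics/s3.png",cv2.resize(c["color"][80:280,200:450],None,fx=3,fy=3))
m=(S[...,2]>.27)&(S[...,2]<.36)&(abs(S[...,0]-.5)<.03)&(S[...,1]>.257)&(S[...,1]<.36); q=S[m]
print(len(q)); q=q[q[:,2].argsort()]; print(q[::max(1,len(q)//12)].round(3))
E
```

```text
clock: 17.85
tcp_pos: [0.5013, 0.3129, 0.286]
orientation: [0.035, 0.026, 0.968, 0.248]
wrist_force: [0.6, 0.7, 0.2]
finger_gap: 0.0001
grip_force: 0.0
shift mm [ -0.4 -23.2 -11.6] turn -0.015 j [ 0.16  0.11 -0.12  1.16  0.48  0.26] tilt [ 0.08   0.478 -0.875]
264
[[0.51  0.293 0.309]
 [0.506 0.284 0.316]
 [0.492 0.308 0.321]
 [0.509 0.298 0.326]
 [0.507 0.28  0.33 ]
 [0.5   0.301 0.334]
 [0.505 0.297 0.338]
 [0.511 0.274 0.341]
 [0.507 0.264 0.345]
 [0.506 0.268 0.349]
 [0.509 0.283 0.353]
 [0.505 0.289 0.356]]
```

View pics/s3.png

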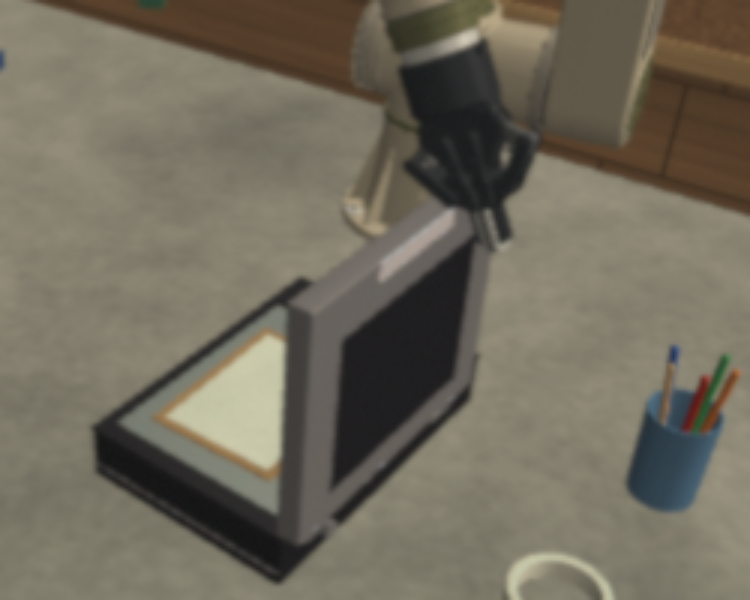

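```bash

python3 -m handwheel '[[0,-4,-2,0,0],[0,-9,-5,0,0],[0,-13,-7,0,0],[0,-18,-10,0,0],[0,-22,-12,0,0],[0,-26,-14,0,0],[0,-31,-17,0,0],[0,-35,-19,0,0]]'
python3 - <<'E'
from h import *
c=imaging.read_camera("scene"); S=cloud(c)
k=S[(abs(S[...,0]-.6)<.03)&(S[...,2]>.3)&(S[...,1]>.05)&(S[...,1]<.275)]; print(len(k),k.min(0).round(3),k.max(0).round(3))
E
```

```text
clock: 18.7
tcp_pos: [0.4994, 0.2729, 0.2865]
orientation: [0.036, 0.026, 0.968, 0.248]
wrist_force: [-0.2, 2.1, 3.5]
finger_gap: 0.0001
grip_force: 1.6
243 [0.571 0.203 0.3  ] [0.63  0.234 0.329]
```

```bash

python3 -m handwheel '[[0,-5,-3,0,0],[0,-10,-6,0,0],[0,-15,-8,0,0],[0,-20,-11,0,0],[0,-25,-14,0,0],[0,-30,-16,0,0],[0,-35,-19,0,0],[0,-40,-22,0,0]]'
python3 - <<'E'
from h import *
c=imaging.read_camera("scene"); S=cloud(c)
k=S[(abs(S[...,0]-.6)<.03)&(S[...,2]>.3)&(S[...,1]>.05)&(S[...,1]<.275)]; print(len(k),k.min(0).round(3),k.max(0).round(3))
E
```

```text
clock: 19.55
tcp_pos: [0.4954, 0.2269, 0.2853]
orientation: [0.035, 0.026, 0.968, 0.248]
wrist_force: [0.3, 1.6, 0.1]
finger_gap: 0.0002
grip_force: 0.4
224 [0.57  0.158 0.3  ] [0.63  0.191 0.325]
```

```bash

python3 -m handwheel '[[0,-4,-2,0,0],[0,-9,-5,0,0],[0,-14,-8,0,0],[0,-2,-30,0,0],[0,10,-52,0,0]]'
python3 - <<'E'
from h import *
for i in range(2):
    c=imaging.read_camera("scene"); S=cloud(c)
    k=S[(abs(S[...,0]-.6)<.03)&(S[...,2]>.15)&(S[...,1]>-.05)&(S[...,1]<.275)]; t=k[k[:,2]>k[:,2].max()-.03]; print(len(k),t.min(0).round(3),k.max(0).round(3))
todo([.493,.06,.33]);todo([.49,-.03,.21])
E
```

```text
clock: 20.1
tcp_pos: [0.4914, 0.2108, 0.3357]
orientation: [0.034, 0.027, 0.968, 0.248]
wrist_force: [-0.4, -0.1, 0.3]
finger_gap: -0.0005
grip_force: 0.0
999 [0.57  0.143 0.293] [0.63  0.226 0.323]
1009 [0.57  0.143 0.293] [0.63  0.225 0.322]
shift mm [  -9.5 -136.7  -64. ] turn -0.015 j [-0.05  0.08 -0.03  1.4   0.5   0.02] tilt [ 0.086  0.478 -0.874]
shift mm [  -5.5 -273.4   -2.4] turn -0.015 j [-0.05  0.08 -0.03  1.4   0.5   0.02] tilt [ 0.086  0.478 -0.874]
```

```bash

python3 -m handwheel '[[-2,-42,-23,0,0],[-4,-85,-46,0,0],[-6,-127,-70,0,0],[-7,-165,-72,0,0],[-7,-203,-58,0,0],[-6,-239,-44,0,0],[-6,-248,-5,0,0],[-6,-255,27,0,0]]'
python3 - <<'E'
from h import *
for i in range(2):
    c=imaging.read_camera("scene"); S=cloud(c)
    k=S[(abs(S[...,0]-.6)<.03)&(S[...,2]>.09)&(S[...,1]>-.05)&(S[...,1]<.275)]; t=k[k[:,2]>k[:,2].max()-.03]; print(len(k),t.min(0).round(3),k.max(0).round(3))
cv2.imwrite("pics/s4.png",cv2.resize(c["color"][80:280,200:450],None,fx=3,fy=3))
todo([.49,.035,.176])
E
```

```text
clock: 21.0
tcp_pos: [0.4911, -0.0006, 0.1872]
orientation: [0.035, 0.028, 0.968, 0.248]
wrist_force: [0.6, -0.8, 0.3]
finger_gap: 0.0003
grip_force: 0.0
1302 [0.57  0.137 0.291] [0.63  0.243 0.321]
1313 [0.57  0.135 0.292] [0.63  0.244 0.321]
shift mm [ 1.2 24.3 24.5] turn -0.015 j [-0.49  0.23 -0.23  1.29  0.48 -0.47] tilt [ 0.074  0.481 -0.874]
```

View pics/s4.png

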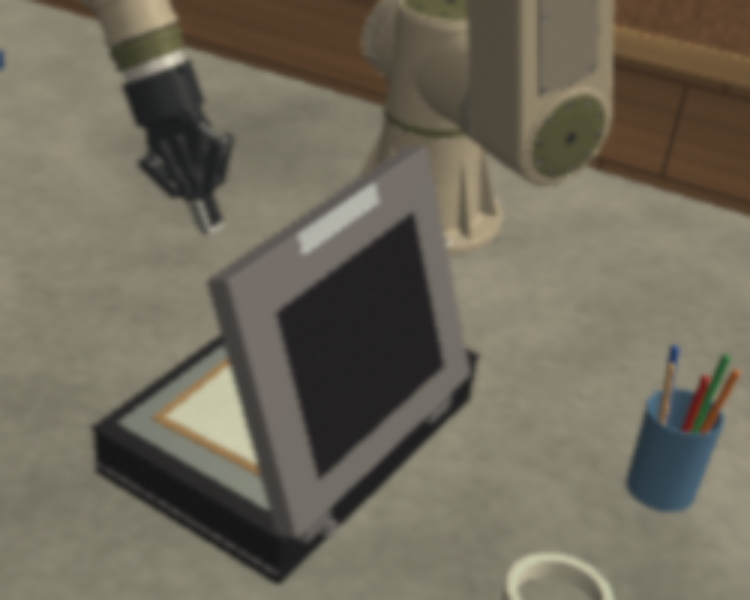

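```bash

python3 -m handwheel '[[1,10,5,0,0],[1,20,10,0,0],[1,30,15,0,0],[1,40,21,0,0],[1,40,21,0,0],[1,40,21,0,0]]'
python3 - <<'E'
from h import *
for i in range(2):
    c=imaging.read_camera("scene"); S=cloud(c)
    k=S[(abs(S[...,0]-.6)<.03)&(S[...,2]>.09)&(S[...,1]>-.05)&(S[...,1]<.275)]; t=k[k[:,2]>k[:,2].max()-.03]; print(len(k),t.min(0).round(3),k.max(0).round(3))
E
```

```text
clock: 21.7
tcp_pos: [0.4936, 0.0462, 0.1911]
orientation: [0.035, 0.026, 0.968, 0.248]
wrist_force: [-0.3, -0.1, -0.1]
finger_gap: 0.0001
grip_force: 0.0
1323 [0.57  0.129 0.289] [0.63  0.243 0.319]
1334 [0.57  0.126 0.29 ] [0.63  0.243 0.319]
```

```bash

cat > look.py <<'E'
from h import *
c=imaging.read_camera("scene"); S=cloud(c)
k=S[(abs(S[...,0]-.6)<.03)&(S[...,2]>.075)&(S[...,1]>-.06)&(S[...,1]<.275)]; t=k[k[:,2]>k[:,2].max()-.03]
# lid outer face plane -> angle
from numpy.linalg import svd
m=(abs(S[...,0]-.615)<.025)&(S[...,2]>.1)&(S[...,1]>-.06)&(S[...,1]<.275); q=S[m]
print("top",t.min(0).round(3),k.max(0).round(3))
s=sensors.get_state(); print(round(s["clock"],2),s["tcp_pos"].round(4),"F",s["wrist_force"].round(1),s["grip_force"])
E
H='see rows'
python3 -m handwheel '[[0,0,0,0,0],[0,0,0,0,0],[0,0,0,0,0],[0,0,0,0,0],[0,0,0,0,0],[0,0,0,0,0],[0,0,0,0,0],[0,0,0,0,0]]' >/dev/null; python3 look.py
python3 -m handwheel '[[0,0,0,0,0],[0,0,0,0,0],[0,0,0,0,0],[0,0,0,0,0],[0,0,0,0,0],[0,0,0,0,0],[0,0,0,0,0],[0,0,0,0,0]]' >/dev/null; python3 look.py
```

```text
top [0.57  0.109 0.282] [0.63  0.244 0.312]
22.65 [0.4936 0.0457 0.1907] F [0.4 0.  0.1] 0.0
top [0.57  0.077 0.267] [0.63  0.241 0.297]
23.5 [0.4936 0.0457 0.1906] F [ 0.   0.2 -0.3] 0.0
```

```bash

python3 -m handwheel '[[0,0,0,0,0],[0,0,0,0,0],[0,0,0,0,0],[0,0,0,0,0],[0,0,0,0,0],[0,0,0,0,0],[0,0,0,0,0],[0,0,0,0,0]]' >/dev/null; python3 look.py
python3 -m handwheel '[[0,0,0,0,0],[0,0,0,0,0],[0,0,0,0,0],[0,0,0,0,0],[0,0,0,0,0]]' >/dev/null; python3 look.py
```

```text
top [0.57  0.043 0.232] [0.63  0.238 0.262]
24.35 [0.4935 0.0455 0.1905] F [-1.1 -0.8 -1.3] 0.5613426142372191
top [0.57  0.043 0.23 ] [0.63  0.237 0.26 ]
24.9 [0.4936 0.0456 0.1905] F [-0.6 -1.1 -2.6] 1.05603595264256
```

```bash

python3 -m handwheel '[[0,-5,2,0,0],[0,-10,3,0,0],[0,-15,5,0,0],[0,-20,7,0,0],[0,-25,9,0,0],[0,-30,12,0,0],[0,-35,14,0,0],[0,-40,16,0,0]]' >/dev/null; python3 look.py
```

```text
top [0.57  0.011 0.197] [0.63  0.233 0.227]
25.75 [0.4935 0.0176 0.1563] F [-0.5 -1.9 -2.1] 1.010252544656396
```

```bash

python3 -m handwheel '[[0,-5,3,0,0],[0,-11,6,0,0],[0,-16,9,0,0],[0,-22,13,0,0],[0,-27,16,0,0],[0,-32,20,0,0],[0,-38,24,0,0],[0,-43,28,0,0]]' >/dev/null; python3 look.py
```

```text
top [ 0.57  -0.013  0.152] [0.63  0.228 0.182]
26.6 [ 0.4942 -0.0065  0.1107] F [ 1.4 -2.8 -3.4] 1.3304879888892174
```

```bash

python3 -m handwheel '[[0,-5,4,0,0],[0,-10,8,0,0],[0,-14,12,0,0],[0,-19,17,0,0],[0,-23,21,0,0],[0,-28,26,0,0],[0,-32,30,0,0],[0,-36,35,0,0]]' >/dev/null; python3 look.py
```

```text
top [ 0.57  -0.032  0.103] [0.63  0.223 0.133]
27.45 [ 0.4958 -0.0211  0.0628] F [ 2.5 -2.2 -4.2] 1.4196675270795822
```

```bash

python3 -m handwheel '[[0,-2,2,0,0],[0,-4,5,0,0],[0,-5,7,0,0],[0,-7,10,0,0],[0,-9,12,0,0],[0,-11,15,0,0],[0,-12,17,0,0],[0,-14,20,0,0]]' >/dev/null; python3 look.py
```

```text
top [ 0.57  -0.037  0.081] [0.63  0.221 0.11 ]
28.3 [ 0.497  -0.0234  0.0393] F [-1.6 -2.4 -3.2] 1.8121902085840702
```

```bash

python3 -m handwheel '[[0,-1,2,0,0],[0,-2,3,0,0],[0,-3,5,0,0],[0,-4,7,0,0],[0,-5,9,0,0],[0,-6,10,0,0],[0,-7,12,0,0],[0,-8,14,0,0]]' >/dev/null; python3 look.py
```

```text
top [ 0.57  -0.038  0.075] [0.63  0.222 0.104]
29.15 [ 0.498  -0.0236  0.0235] F [ 0.5 -0.4 -0.2] 0.0
```

```bash

python3 -m handwheel '[[0,-2,4,0,0],[0,-10,0,0,0],[0,-25,-9,0,0],[0,-55,-25,0,0],[0,-90,-44,0,0],[0,-125,-64,0,0],[0,-108,-98,0,0],[0,-90,-135,0,0]]' | head -4
python3 - <<'E'
from h import *
c=imaging.read_camera("scene"); S=cloud(c); cv2.imwrite("pics/s5.png",cv2.resize(c["color"][80:280,150:400],None,fx=3,fy=3))
for n in("scene","top"):
    c=imaging.read_camera(n); S=cloud(c)
    for x0 in(.4,.6):
      print(n,x0,[round(float(np.median(S[...,2][(abs(S[...,0]-x0)<.02)&(abs(S[...,1]-y)<.008)&(S[...,2]>.04)])),4) for y in(-.01,.05,.12,.18,.21)])
E
```

```text
clock: 29.95
tcp_pos: [0.4829, -0.1684, 0.0976]
orientation: [0.034, 0.028, 0.967, 0.249]
wrist_force: [0.7, -1.2, -0.7]
scene 0.4 [0.0992, 0.0987, 0.0989, 0.0987, 0.0984]
scene 0.6 [0.0986, 0.0995, 0.0992, 0.0996, 0.0976]
top 0.4 [0.0969, 0.0976, 0.0983, 0.0972, 0.0978]
top 0.6 [0.0972, 0.0992, 0.0988, 0.099, 0.0983]
```

View pics/s5.png

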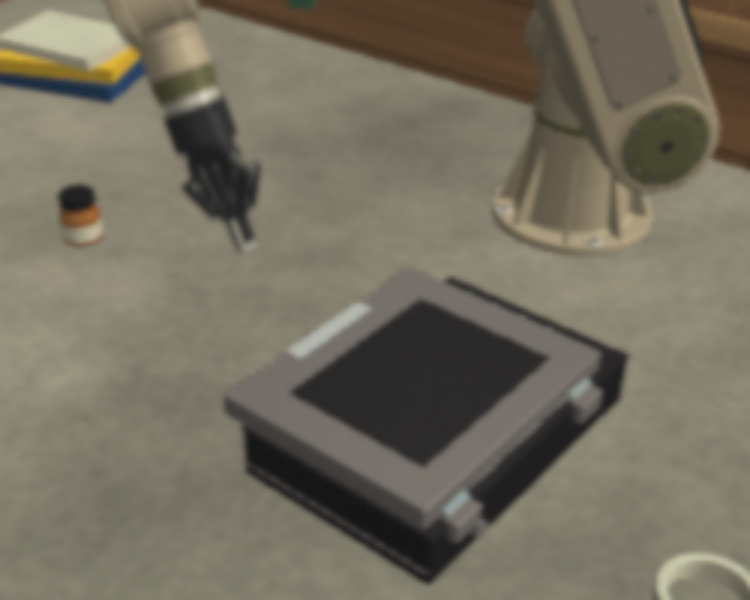

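The lid is flat, at about 98 mm across its whole top, and the hand is clear of it, with the fingertip at (245,245) in the crop. I'll let the arm settle and hand in.

```bash
python3 -m handwheel '[[0,0,0,0,0],[0,0,0,0,0],[0,0,0,0,0]]' | head -1; python3 -c "
from workcell import workorder
print(workorder.hand_in())"
```

```text
clock: 30.4
the job is handed in; nothing more can be done
None
```

The job is handed in after 30 s: I tipped the lid, it fell on its own, and I caught it on the finger and lowered it until it was flat. The hand is clear, and forces on the lid stayed around 5 N. I didn't re-measure the print, pot, tape or jar at the end, but nothing touched them that I could see. The hand-in returned no verdict.

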